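# Free the cutter plate from its left-hand clamp knob

### The job

Take the cutter plate off the cutter head whose yellow knob has the engraved arrow: that mark means a left-hand thread, so undo it by turning clockwise, as seen from above, until you feel the nut come up against its end stop, without forcing the spring-loaded knob. Then lift the plate by its blue fin over the low ledge without prying it against the nut, slide it out forwards and lay it flat in the middle of the small white dish, set down and not dropped. Leave the unmarked knob and the other things on the worktop alone.

Things in the scene. Friction and masses are not known exactly. Their poses are not given: they have to be found in the camera images.
- lh_stand: Cutter head with the left-hand thread, fixed: white block on a dark foot plate 134 x 80 mm; origin under its centre on the worktop, z up, -x is its front (robot side). The seat of the cutter plate is 30 mm up; a ledge 2.5 mm higher runs in front of the plate and along both sides, 2 mm clear of it; open behind. A head of the same look with an unmarked knob stands near; they may be in either place.
- lh_spindle (a point): Point on the axis of the marked knob at the seat of lh_stand (30 mm above the worktop, 25 mm to +x of the stand's centre); axes as lh_stand. The brass spindle here is 12 mm thick.
- lh_knob: Round yellow grip cap of the marked knob, engraved black clockwise arrow on top; 44 mm in diameter, 8 to 38 mm above its origin, which lies on the axis under the nut's flange. It drives lh_nut through a torsion spring of 2 N m per rad inside it: it leads the nut by 0.2 rad while turning, springs back when let go, and leads more once the nut is at its stop. Never twist it over 0.3 rad.
- lh_nut: Steel nut under the yellow cap on lh_stand, flange 33 mm wide, 4 mm high; origin on the axis under the flange. Left-hand thread: turned clockwise from above it loosens and rises 2.5 mm per rad; counter-clockwise it clamps the plate. Friction 0.4 N m; it stays where it is left. Its end stop, found by feel as the torque climbs past 0.4 N m, is 2.2 to 2.9 rad clockwise from its start.
- cutter: Loose steel cutter plate in lh_stand, 100 x 50 x 5 mm, 0.14 kg. Origin at the centre of its underside; axes as lh_stand while seated. A slot 17 mm wide, from x = +15 to +50 mm, open to +x, straddles the spindle. With the knob at its stop the flange is about 7.5 mm above the plate: lift the plate about 5 mm, then draw it at least 65 mm to -x to clear the knob.
- cutter_fin (a point): Middle of the cutter plate's upright blue grip fin, 22 mm above the plate's underside, 36 mm to -x of its origin. The fin is 26 mm long (x), 12 mm thick (y) and ends 40 mm above the underside; axes as cutter.
- plain_stand: The other cutter head, same look and size, with a fixed cutter plate; fixed to the worktop. Origin and axes as for lh_stand; its knob axis at x = +25 mm. To be left alone.
- plain_rim (a point): A point on the rim of the unmarked yellow knob of plain_stand, 22 mm from its axis and 65 mm above the worktop. That knob must not be turned.
- dish: Small round white ceramic dish, loose, 149 mm in diameter, 20 mm high, flat inside to 45 mm from its centre at 8 mm height, then rising to the rim. The cutter plate, laid in it centrally, rests with its corners on the rising part, its underside about 15 mm above the dish's underside. Origin at the centre of its underside.
- timer: White kitchen timer with a red knob, 68 x 68 x 51 mm, loose; bystander. Origin under its centre.
- ramekin: White fluted ramekin, 82 x 82 x 42 mm, loose; bystander. Origin under its centre.
- lemon: Yellow lemon, 78 x 55 x 56 mm, loose; bystander.

How it is judged (in metres and radians):
On the way, in this order (a step that is already met when the one before it is completed fails the run):
1. the marked knob is turned clockwise right up to its end stop (nut flange risen to 42 mm or more above the worktop) with the cutter plate still in its seat (z of lh_nut in the frame of lh_stand above 0.042 m and distance between cutter and lh_stand below 0.034 m), for 0.2 s.
2. the cutter plate is drawn out forwards, clear of the knob (x of cutter in the frame of lh_stand below -0.05 m), for 0.1 s.
At the end, for the whole second after the job is handed in: The cutter plate lies at rest and flat (within 0.2 rad) in the dish, its origin within 30 mm of the dish's centre and less than 25 mm above the dish's underside; the dish stands level; the marked knob is still backed off (flange at least 41 mm above the worktop) (horizontal distance between cutter and dish below 0.03 m and z of cutter in the frame of dish below 0.025 m and angle between cutter's own z axis and vertical below 0.2 rad and linear speed of cutter below 0.02 m/s and angle between dish's own z axis and vertical below 0.1 rad and z of lh_nut in the frame of lh_stand above 0.041 m); the robot touches nothing.
It fails at once if the marked knob is forced: its cap is twisted more than 0.34 rad (0.68 N m) against the nut (angle between the x axis of lh_knob and the x axis of lh_nut, either way round above 0.34 rad).
It fails at once if the nut is tightened onto the cutter plate, or the plate is pried against it, with more than 20 N (contact force between cutter and lh_nut above 20 N).
It fails at once if the cutter plate is dropped or slammed into the dish (reaches it faster than 0.45 m/s) (horizontal distance between cutter and dish below 0.08 m and z of cutter in the frame of dish below 0.04 m and linear speed of cutter above 0.45 m/s).
It fails at once if the unmarked knob is turned (its rim moves more than 6 mm) (distance of plain_rim from where it was at the start of the episode above 0.006 m).
It fails at once if a bystander (timer, ramekin, lemon) is moved more than 25 mm, or the dish more than 40 mm (distance of any of timer, ramekin, lemon from where it was at the start of the episode above 0.025 m or distance of dish from where it was at the start of the episode above 0.04 m).
It also fails if it takes over 72 s, if anything falls off the work surface, if the arm or the gripper's body presses on something with over 40 N, if the wrist force passes 120 N, or if a joint passes its speed limit or range.

### The arm

A 6-joint arm with a two-finger parallel gripper is mounted at the origin on a cart in front of the work surface, level with it; the furniture and walls round the work are solid. World frame = base frame: x ahead of the robot, y to its left, z up, the work surface at z = 0. Lengths are in m, angles in degrees, forces in N, time in s.
With the tool pointing down it reaches from about 0.3 to 0.75 m from the base axis. Payload 8.5 kg.
Tool frame: the origin (TCP) lies on the centre line of the jaws, within the pads' length; the fingertips stand 19 mm ahead of it and the grasp point (between the pads) is the TCP; z points along the fingers, x is the direction in which the jaws open and shut, and the axes are right-handed (so a half turn about z gives the same grasp; the last joint's range is limited). The gripper opens to 85 mm and grips with 20 to 120 N. Pads are 22 mm wide; open, the fingers measure 114 mm over their backs; the gripper's body (76 mm by 85 mm) begins 54 mm behind the grasp point. The pads swing forward as they close: fully open they stand 13 mm farther back than shut.
Start: joints at [-76.965, 21.807, 74.336, -0, 83.858, -12.336], TCP at [0.236, -0.497, 0.25] pointing down, gripper open.
Joint ranges: [-178.18, 178.18], [-50.72, 133.34], [12.68, 142.11], [-81.47, 261.47], [9.98, 163.14], [-165.26, 165.26]. Speed limits (degrees/s): [136.94, 136.94, 180, 180, 180, 180].

### API

Orientations are given as a 3x3 rotation matrix whose columns are the frame's x, y, z axes.
In Python, from rig import env, cams, order gives the robot as it stands.
- The arm moves only by the tool step_arm, never from a script. Its argument "steps" is a list of rows, each an object with "xyz": the shift along the tool's x, y, z normalised to -1 to 1, where 1 is 0.04 m, a list of three; "turn": the turn, a rotation vector about the tool's x, y, z normalised to -1 to 1, where 1 is 0.08 rad, a list of three; "gripper": the gripper command: -1 is shut, 1 is fully open, values between are in proportion. A call has 1 to 20 rows; each row shifts and turns the commanded pose from where the row before left it, along the tool's axes as they then stand; what a row does not reach is not made up. A row lasts 1/12 s, in which the tool goes at most 41.7 mm and 7.16 degrees, less where a joint would pass 70% of its speed; a pose out of reach is approached as far as the arm can. A call with a number of a shift or a turn outside -1 to 1 is refused whole. A call with a gripper value outside its range is refused whole. The fingers move at their own pace and stop on an object; "squeeze" is the grip in N (left out, the last holds). Time passes only in rows, so rows that do not move let the fingers close. It gives the time, the measured TCP pose, the force and the opening at its end, in the units of the state.
- env.observe(): the state, without advancing time (a new reading comes with each control period).
- cams.get_image(name): name is "side" or "top"; returns (picture, depth): 384x512x3 uint8, red, green, blue; 384x512 float32, m along the optical axis (not along the pixel's ray), 0 where there is no reading.
- cams.camera_info(name): a dict with "fx", "fy", "cx", "cy" (pixels), "extrinsics" (4x4, takes a point from camera to world coordinates). Camera axes: x right, y down, z forward; pixel columns grow to the right and rows downward; lengths in m; the calibration is good to about 2 mm. A picture is of the moment at which its call begins. camera_info takes no time and is no camera call.
- order.close_job(): hands the job in, once; it reports no verdict.
The state is a dict: "time_s": time; "q": joint angles; "qvel": joint speeds; "joint_efforts": joint torques, N m; "position": TCP position; "tool_rot": TCP orientation; "ft_force": force on the tool from outside, world axes, zero at the start; "wrist_torque": the same for the moment, N m; "grip_width": finger opening in m.
Only numpy, scipy, OpenCV 4.12 (cv2) and the standard library are available. Lean on these libraries where they do the work, as an engineer would, in place of code of your own. Each camera call takes 0.05 s, during which the arm holds its last target. There are 200 camera calls.

## Working session

There is one attempt and no reset: what is moved stays moved. The work goes in short steps, Python scripts to look and compute and a tool call to move; the robot and the scene stay as the last step left them, time stands still between calls to the robot, and variables do not carry over. Pictures are saved under pics/ and viewed, about 8 in all and at most 12, crops included, and the job is handed in when it is done.

Besides the shell and the picture viewer there is one more tool, called after "Call:" by a JSON object that holds its "fn" and its "kwargs", one argument or row to a line. step_arm: Moves the arm, as the interface text tells. Scaled input: -1 to 1 covers 0.04 m each way for a shift and 0.08 rad each way for a turn. Its arguments: {"type":"object","properties":{"steps":{"type":"array"},"squeeze":{"type":"number"}},"required":["steps"]}

```bash
mkdir -p pics; ls
cat > h.py <<'E'
import numpy as np, cv2
from rig import env, cams, order
def cloud(name,d):
    i=cams.camera_info(name);v,u=np.mgrid[:d.shape[0],:d.shape[1]]
    P=np.stack([(u-i['cx'])/i['fx']*d,(v-i['cy'])/i['fy']*d,d],-1)
    E=np.array(i['extrinsics']);return P@E[:3,:3].T+E[:3,3]
def snap(name,fn=None):
    im,d=cams.get_image(name)
    if fn: cv2.imwrite('pics/'+fn,cv2.cvtColor(im,cv2.COLOR_RGB2BGR))
    return im,d,cloud(name,d)
E
python3 - <<'E'
from h import *
for n in('top','side'):
    im,d,P=snap(n,n+'0.png');np.savez(n+'0.npz',im=im,d=d,P=P)
    print(n,np.round(np.array(cams.camera_info(n)['extrinsics']),3).tolist(),cams.camera_info(n)['fx'])
print(env.observe())
E
```

```text
pics
top [[-0.028, -0.981, 0.192, 0.385], [-0.999, 0.032, 0.016, -0.221], [-0.021, -0.192, -0.981, 1.01], [0.0, 0.0, 0.0, 1.0]] 431.98286289745874
side [[0.881, -0.218, 0.419, 0.083], [-0.472, -0.416, 0.777, -1.132], [0.005, -0.883, -0.47, 0.599], [0.0, 0.0, 0.0, 1.0]] 481.3466850580007
{'time_s': 0.1, 'q': array([-7.69646853e+01,  2.18370212e+01,  7.43762844e+01,  1.04149176e-03,
        8.38578684e+01, -1.23337939e+01]), 'qvel': array([ 0.04560317, -0.16993837, -0.17426306,  0.05250294,  0.03572087,
       -0.12000252]), 'joint_efforts': array([ 4.12064619e-03, -4.49221373e+01, -2.31655812e+01, -1.88007139e-04,
        3.66910870e-03,  1.69937817e-05]), 'position': array([ 0.23561543, -0.49673606,  0.24979881]), 'tool_rot': array([[ 4.28446105e-01, -9.03567300e-01, -2.62577315e-04],
       [-9.03566529e-01, -4.28446092e-01,  1.21428608e-03],
       [-1.20968942e-03, -2.83000069e-04, -9.99999228e-01]]), 'ft_force': array([ 0.3265151 ,  0.17349522, -0.60863615]), 'wrist_torque': array([ 0.0207115 , -0.00817343,  0.02350692]), 'grip_width': 0.08536076005353721}
```

View pics/top0.png

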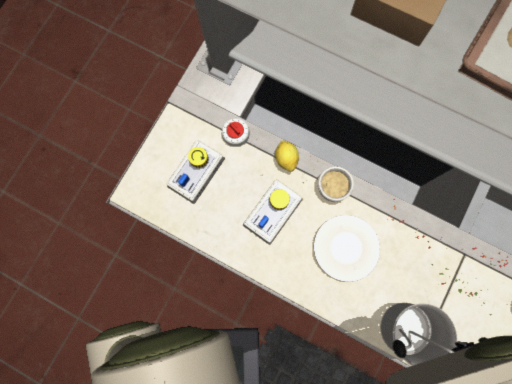

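View pics/side0.png

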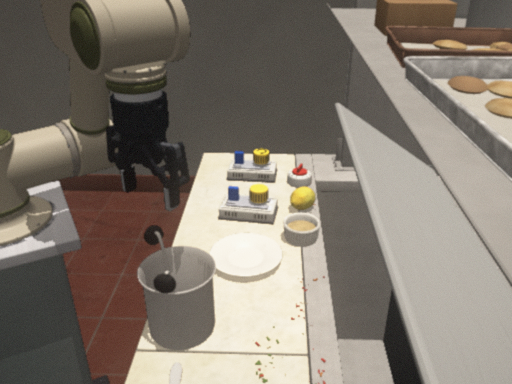

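The arrow-marked knob is on the left head in the top view (about 198,157), which is the far head in the side view. The plain knob is at (280,198) and the dish at (346,248).

```bash
cat >> h.py <<'E'
def ray(name,uv,z):
    i=cams.camera_info(name);E=np.array(i['extrinsics'])
    r=E[:3,:3]@np.array([(uv[0]-i['cx'])/i['fx'],(uv[1]-i['cy'])/i['fy'],1]);o=E[:3,3]
    return o+r*(z-o[2])/r[2]
def comps(m,lo=25):
    n,l,s,c=cv2.connectedComponentsWithStats(m.astype(np.uint8))
    return [(l==k,s[k],c[k]) for k in range(1,n) if s[k,4]>=lo]
def hsv(im): return cv2.cvtColor(im,cv2.COLOR_RGB2HSV)
def yel(im): h=hsv(im);return (abs(h[...,0].astype(int)-29)<6)&(h[...,1]>150)&(h[...,2]>90)
def blu(im): h=hsv(im);return (abs(h[...,0].astype(int)-113)<12)&(h[...,1]>120)&(h[...,2]>50)
E
python3 - <<'E'
from h import *
for n in('top','side'):
    z=np.load(n+'0.npz');im,P=z['im'],z['P']
    for nm,m in(('yel',yel(im)),('blu',blu(im))):
        for k,s,c in comps(m,20):
            Q=P[k];Q=Q[np.isfinite(Q).all(1)]
            zt=np.percentile(Q[:,2],90);T=Q[Q[:,2]>zt-.006]
            print(n,nm,s.tolist(),c.round(1),'ztop',zt.round(4),'topmid',((T.max(0)+T.min(0))/2).round(4),'mean',T.mean(0).round(4),'ext',np.ptp(T,0).round(3))
            if n=='top':
                r=cv2.minAreaRect(np.argwhere(k)[:,::-1].astype(np.float32));print('   rect',np.round(r[0],1),np.round(r[1],1),r[2])
z=np.load('top0.npz');im,P=z['im'],z['P'];h=hsv(im)
# white stands and dish: points by height
m=(P[...,2]>.02)&(P[...,2]<.045)&(P[...,0]<.9)&(P[...,0]>.3)
for k,s,c in comps(m,150):
    pts=P[k][:,:2].astype(np.float32);r=cv2.minAreaRect(pts*1000);print('h20-45',s.tolist(),np.round(r[0],1),np.round(r[1],1),r[2])
m=(P[...,2]>.012)&(P[...,2]<.024)&(P[...,0]<.9)&(P[...,0]>.2)
for k,s,c in comps(m,150):
    pts=P[k][:,:2].astype(np.float32);(cx,cy),r=cv2.minEnclosingCircle(pts*1000);print('h12-24',s.tolist(),cx,cy,r)
tt=P[(P[...,0]>.4)&(P[...,0]<.6)&(abs(P[...,2])<.02)];print('table z',np.median(tt[:,2]))
i=cv2.imread('pics/top0.png')[125:250,150:320];j=cv2.imread('pics/side0.png')[140:230,210:330]
cv2.imwrite('pics/c.png',np.vstack([cv2.resize(i,(680,500)),np.zeros((4,680,3),np.uint8)]))
E
```

```text
top yel [276, 141, 22, 30, 385] [286.2 155.6] ztop 0.0523 topmid [ 0.5314 -0.2593  0.5281] mean [ 0.6476 -0.2749  0.0685] ext [0.294 0.077 0.963]
   rect [286.8 155.2] [23.8 23.8] 30.963754653930664
top yel [189, 148, 19, 18, 178] [197.3 156. ] ztop 0.0751 topmid [ 0.5253 -0.138   0.5396] mean [ 0.6414 -0.0772  0.0956] ext [0.281 0.166 0.94 ]
   rect [197.5 156.5] [17.4 17.4] 63.43495178222656
top yel [270, 201, 16, 8, 23] [276.7 206.2] ztop 0.0728 topmid [ 0.5312 -0.2504  0.0706] mean [ 0.5279 -0.2493  0.0709] ext [0.016 0.032 0.006]
   rect [276.8 205.8] [15.8  4.7] 18.434947967529297
top blu [178, 174, 11, 12, 82] [183.2 179.5] ztop 0.0703 topmid [ 0.496  -0.1253  0.5372] mean [ 0.593  -0.0429  0.0847] ext [0.223 0.191 0.945]
   rect [183.2 179.5] [ 7.8 11. ] 36.869895935058594
top blu [259, 216, 9, 11, 57] [263.1 221.2] ztop 0.0705 topmid [ 0.496  -0.2174  0.0683] mean [ 0.4955 -0.2174  0.0682] ext [0.022 0.018 0.007]
   rect [263.2 221.3] [ 5.  11.4] 33.690067291259766
side yel [254, 148, 15, 7, 77] [260.8 151.5] ztop 0.0777 topmid [ 0.6476 -0.0751  0.0758] mean [ 0.6475 -0.076 
[... 275 characters left out ...]
[ 0.627  -0.3041  0.063 ] ext [0.566 0.863 0.552]
side blu [235, 151, 8, 12, 63] [238.4 155.4] ztop 0.072 topmid [ 0.5961 -0.0403  0.0697] mean [ 0.5971 -0.0413  0.07  ] ext [0.018 0.02  0.007]
h20-45 [222, 118, 27, 27, 520] [ 719.7 -157. ] [62.3 64. ] 88.50198364257812
h20-45 [166, 140, 57, 62, 1327] [626.9 -59.2] [ 77.1 129.9] 55.84140396118164
h20-45 [274, 140, 25, 32, 262] [ 652.1 -276.9] [63.5 57.3] 51.5946044921875
h20-45 [318, 166, 36, 36, 987] [ 581.2 -385.3] [80.3 80. ] 22.659597396850586
h20-45 [244, 180, 58, 63, 1447] [ 525.  -239.3] [ 76.2 130.2] 52.34258270263672
h12-24 [314, 215, 66, 67, 1960] 436.0035705566406 -404.6265563964844 75.00031280517578
table z -0.0011955577174440624
```

View pics/c.png

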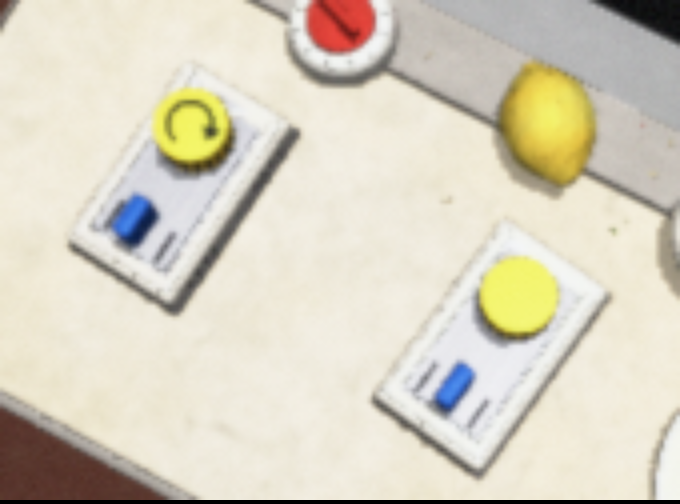

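Run:
```python
from h import *
def proj(n,p):
    i=cams.camera_info(n);q=np.linalg.inv(np.array(i['extrinsics']))@np.r_[p,1];return [round(float(v),1) for v in(i['fx']*q[0]/q[2]+i['cx'],i['fy']*q[1]/q[2]+i['cy'])]
p=env.observe()['position'];print('tcp px',proj('top',p),proj('side',p),'base',proj('top',np.zeros(3)))
T=np.load('top0.npz');S=np.load('side0.npz')
for u,v in((415,320),(400,348),(430,330),(245,52),(300,90),(400,140),(200,350)):print('top',u,v,T['P'][v,u].round(3))
for u,v in((180,275),(180,320),(155,235),(340,110),(400,180),(335,15)):print('side',u,v,S['P'][v,u].round(3))
# knob top circle from top: yellow+hole fill, bright top face
im=T['im'];h=hsv(im)
for (x,y) in((198,157),(280,198)):
    s=im[y-16:y+17,x-16:x+17];hh=hsv(s).astype(int)
    m=((abs(hh[...,0]-29)<6)&(hh[...,1]>110)&(hh[...,2]>190)).astype(np.uint8)
    c=max(cv2.findContours(m,0,cv2.CHAIN_APPROX_NONE)[0],key=len);e=cv2.fitEllipse(cv2.convexHull(c))
    uv=np.array(e[0])+[x-16,y-16];print(uv,e[1],ray('top',uv,.0745).round(4))
S_=S['im'];
for k,s,c in comps(yel(S_),70)[:2]:
    print('side',c,ray('side',c,.0745).round(4))
fb=comps(blu(im),50)
for k,s,c in fb:
    Q=T['P'][k];print('fin',c,ray('top',c,.068).round(4))
for k,s,c in comps(blu(S_),20): print('finside',s.tolist(), c,ray('side',(c[0],s[1]+1.5),.07).round(4))
```

```text
tcp px [436.4, 359.9] [150.6, 195.9] base [168.5, 459.7]
top 415 320 [ 0.272 -0.549  0.   ]
top 400 348 [ 0.243 -0.461  0.172]
top 430 330 [ 0.251 -0.578  0.007]
top 245 52 [ 0.829 -0.192  0.197]
top 300 90 [ 0.737 -0.299  0.207]
top 400 140 [ 0.629 -0.487  0.202]
top 200 350 [ 0.329 -0.169  0.669]
side 180 275 [ 0.276 -0.472  0.069]
side 180 320 [ 0.239 -0.578  0.069]
side 155 235 [ 0.24  -0.475  0.165]
side 340 110 [ 0.795 -0.215  0.212]
side 400 180 [ 0.766 -0.476  0.142]
side 335 15 [ 0.713 -0.278  0.449]
[197.11795044 155.6737299 ] (17.459383010864258, 18.275306701660156) [ 0.6471 -0.0741  0.0745]
[279.31155968 198.41001892] (18.447906494140625, 18.94456672668457) [ 0.5439 -0.2547  0.0745]
side [260.80519481 151.45454545] [ 0.6493 -0.0727  0.0745]
side [258.4368932  188.62135922] [ 0.5435 -0.2598  0.0745]
fin [183.23170732 179.5       ] [ 0.5948 -0.0417  0.068 ]
fin [263.12280702 221.22807018] [ 0.4955 -0.2176  0.068 ]
finside [235, 151, 8, 12, 63] [238.3968254  155.38095238] [ 0.5967 -0.0416  0.07  ]
```

Call:
{"fn": "step_arm", "kwargs": {
  "steps": [
    {"xyz":[-0.257,-0.692,0],"turn":[0,0,0],"gripper":1},
    {"xyz":[-0.257,-0.692,0],"turn":[0,0,0],"gripper":1},
    {"xyz":[-0.257,-0.692,0],"turn":[0,0,0],"gripper":1},
    {"xyz":[-0.257,-0.692,0],"turn":[0,0,0],"gripper":1},
    {"xyz":[-0.257,-0.692,0],"turn":[0,0,0],"gripper":1},
    {"xyz":[-0.257,-0.692,0],"turn":[0,0,0],"gripper":1},
    {"xyz":[-0.257,-0.692,0],"turn":[0,0,0],"gripper":1},
    {"xyz":[-0.257,-0.692,0],"turn":[0,0,0],"gripper":1},
    {"xyz":[-0.257,-0.692,0],"turn":[0,0,0],"gripper":1},
    {"xyz":[-0.257,-0.692,0],"turn":[0,0,0],"gripper":1},
    {"xyz":[-0.257,-0.692,0],"turn":[0,0,0],"gripper":1},
    {"xyz":[-0.257,-0.692,0],"turn":[0,0,0],"gripper":1},
    {"xyz":[-0.257,-0.692,0],"turn":[0,0,0],"gripper":1},
    {"xyz":[-0.257,-0.692,0],"turn":[0,0,0],"gripper":1},
    {"xyz":[-0.257,-0.692,0],"turn":[0,0,0],"gripper":1},
    {"xyz":[-0.257,-0.692,0],"turn":[0,0,0],"gripper":1},
    {"xyz":[-0.257,-0.692,0],"turn":[0,0,0],"gripper":1},
    {"xyz":[-0.257,-0.692,0],"turn":[0,0,0],"gripper":1},
    {"xyz":[-0.257,-0.692,0],"turn":[0,0,0],"gripper":1},
    {"xyz":[-0.257,-0.692,0],"turn":[0,0,0],"gripper":1}
  ]
}}

```text
time_s: 1.77
position: [0.6485, -0.0727, 0.2499]
tool_rot: [[0.429, -0.904, -0.001], [-0.904, -0.429, 0.0], [-0.001, 0.001, -1.0]]
ft_force: [-1.0, -0.2, 0.5]
grip_width: 0.0856
```

Call:
{"fn": "step_arm", "kwargs": {
  "steps": [
    {"xyz":[0,0,0],"turn":[0,0,-1],"gripper":1},
    {"xyz":[0,0,0],"turn":[0,0,-1],"gripper":1},
    {"xyz":[0,0,0],"turn":[0,0,-1],"gripper":1},
    {"xyz":[0,0,0],"turn":[0,0,-1],"gripper":1},
    {"xyz":[0,0,0],"turn":[0,0,-1],"gripper":1},
    {"xyz":[0,0,0],"turn":[0,0,-1],"gripper":1},
    {"xyz":[0,0,0],"turn":[0,0,-1],"gripper":1},
    {"xyz":[0,0,0],"turn":[0,0,-1],"gripper":1},
    {"xyz":[0,0,0],"turn":[0,0,-1],"gripper":1},
    {"xyz":[0,0,0],"turn":[0,0,-1],"gripper":1},
    {"xyz":[0,0,0],"turn":[0,0,-1],"gripper":1},
    {"xyz":[0,0,0],"turn":[0,0,-1],"gripper":1},
    {"xyz":[0,0,0],"turn":[0,0,-1],"gripper":1},
    {"xyz":[0,0,0],"turn":[0,0,-1],"gripper":1},
    {"xyz":[0,0,0],"turn":[0,0,-1],"gripper":1},
    {"xyz":[0,0,0],"turn":[0,0,-1],"gripper":1},
    {"xyz":[0,0,0],"turn":[0,0,-1],"gripper":1}
  ]
}}

```text
time_s: 3.18
position: [0.6476, -0.0739, 0.2498]
tool_rot: [[0.972, 0.234, -0.001], [0.234, -0.972, 0.0], [-0.001, -0.001, -1.0]]
ft_force: [-0.5, -0.3, 0.2]
grip_width: 0.0853
```

Call:
{"fn": "step_arm", "kwargs": {
  "steps": [
    {"xyz":[0,0,0],"turn":[0,0,-1],"gripper":1},
    {"xyz":[0,0,0],"turn":[0,0,-1],"gripper":1},
    {"xyz":[0,0,0],"turn":[0,0,-1],"gripper":1},
    {"xyz":[0,0,0],"turn":[0,0,-1],"gripper":1},
    {"xyz":[0,0,0],"turn":[0,0,-1],"gripper":1},
    {"xyz":[0,0,0],"turn":[0,0,-1],"gripper":1},
    {"xyz":[0,0,0],"turn":[0,0,-1],"gripper":1},
    {"xyz":[0,0,0],"turn":[0,0,-1],"gripper":1},
    {"xyz":[0,0,0],"turn":[0,0,-1],"gripper":1},
    {"xyz":[0,0,0],"turn":[0,0,-1],"gripper":1},
    {"xyz":[0,0,0],"turn":[0,0,-1],"gripper":1},
    {"xyz":[0,0,0],"turn":[0,0,-1],"gripper":1},
    {"xyz":[0,0,0],"turn":[0,0,-1],"gripper":1},
    {"xyz":[0,0,0],"turn":[0,0,-1],"gripper":1},
    {"xyz":[0,0,0],"turn":[0,0,-1],"gripper":1},
    {"xyz":[0,0,0],"turn":[0,0,-1],"gripper":1},
    {"xyz":[0,0,0],"turn":[0,0,-1],"gripper":1},
    {"xyz":[0,0,0],"turn":[0,0,-1],"gripper":1},
    {"xyz":[0,0,0],"turn":[0,0,0],"gripper":1}
  ]
}}

```text
time_s: 4.77
position: [0.6477, -0.0739, 0.2498]
tool_rot: [[-0.104, 0.995, -0.001], [0.995, 0.104, 0.0], [0.0, -0.001, -1.0]]
ft_force: [0.2, 0.1, -0.7]
grip_width: 0.0856
```

Call:
{"fn": "step_arm", "kwargs": {
  "steps": [
    {"xyz":[0,0,0.5],"turn":[0,0,0],"gripper":1},
    {"xyz":[0,0,0.5],"turn":[0,0,0],"gripper":1},
    {"xyz":[0,0,0.5],"turn":[0,0,0],"gripper":1},
    {"xyz":[0,0,0.5],"turn":[0,0,0],"gripper":1},
    {"xyz":[0,0,0.5],"turn":[0,0,0],"gripper":1},
    {"xyz":[0,0,0.5],"turn":[0,0,0],"gripper":1},
    {"xyz":[0,0,0.5],"turn":[0,0,0],"gripper":1},
    {"xyz":[0,0,0.5],"turn":[0,0,0],"gripper":1},
    {"xyz":[0,0,0.4],"turn":[0,0,0],"gripper":1},
    {"xyz":[0,0,0.25],"turn":[0,0,0],"gripper":1},
    {"xyz":[0,0,0],"turn":[0,0,0],"gripper":1}
  ]
}}

```text
time_s: 5.68
position: [0.6468, -0.0737, 0.062]
tool_rot: [[-0.099, 0.995, -0.004], [0.995, 0.099, 0.001], [0.002, -0.004, -1.0]]
ft_force: [-1.1, -0.4, -0.5]
grip_width: 0.0856
```

Run:
```python
from h import *
im,d,P=snap('side')
a=cv2.resize(im[90:210,190:330],None,fx=4,fy=4)
cv2.imwrite('pics/a.png',a[...,::-1])
```

```text
(no output)
```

View pics/a.png

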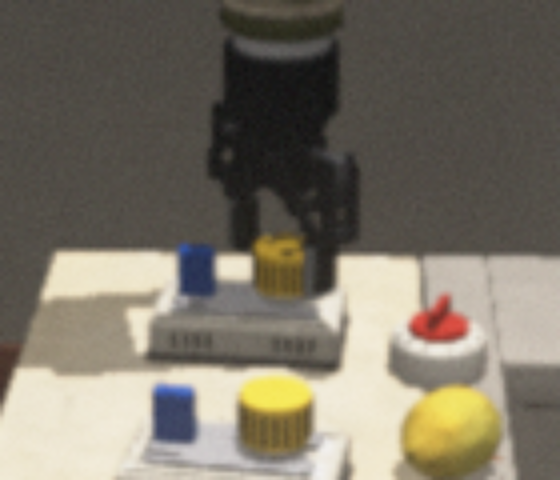

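The open fingers straddle the marked knob (crop 280,265) and are clear of the fin. I'll close gently at 40 N and check the force.

Call:
{"fn": "step_arm", "kwargs": {
  "squeeze": 40,
  "steps": [
    {"xyz":[0,0,0],"turn":[0,0,0],"gripper":0.4},
    {"xyz":[0,0,0],"turn":[0,0,0],"gripper":0.2},
    {"xyz":[0,0,0],"turn":[0,0,0],"gripper":0.1},
    {"xyz":[0,0,0],"turn":[0,0,0],"gripper":0},
    {"xyz":[0,0,0],"turn":[0,0,0],"gripper":-0.2},
    {"xyz":[0,0,0],"turn":[0,0,0],"gripper":-0.5},
    {"xyz":[0,0,0],"turn":[0,0,0],"gripper":-1},
    {"xyz":[0,0,0],"turn":[0,0,0],"gripper":-1},
    {"xyz":[0,0,0],"turn":[0,0,0],"gripper":-1}
  ]
}}

```text
time_s: 6.48
position: [0.6481, -0.0736, 0.0656]
tool_rot: [[-0.101, 0.995, 0.002], [0.995, 0.101, 0.0], [0.0, 0.002, -1.0]]
ft_force: [-1.1, 3.0, 5.0]
grip_width: 0.0428
```

```bash
cat > st.py <<'E'
from rig import env
import numpy as np
s=env.observe()
R=s['tool_rot']
print('t',round(s['time_s'],2),'p',s['position'].round(4),'F',s['ft_force'].round(1),'M',s['wrist_torque'].round(3),'w',round(s['grip_width'],4),'head',round(np.degrees(np.arctan2(R[1,0],R[0,0])),2),'q',s['q'].round(1))
print('Ftool',(R.T@s['ft_force']).round(1))
E
python3 st.py
```

```text
t 6.48 p [ 0.6481 -0.0736  0.0656] F [-1.1  3.   5. ] M [ 0.432  0.18  -0.021] w 0.0428 head 95.8 q [ -16.9   41.5   70.8    0.    67.6 -112.7]
Ftool [ 3.1 -0.8 -5. ]
```

Call:
{"fn": "step_arm", "kwargs": {
  "steps": [
    {"xyz":[0,0,0],"turn":[0,0,0.5],"gripper":-1},
    {"xyz":[0,0,0],"turn":[0,0,0.5],"gripper":-1},
    {"xyz":[0,0,0],"turn":[0,0,0.5],"gripper":-1},
    {"xyz":[0,0,0],"turn":[0,0,0.5],"gripper":-1},
    {"xyz":[0,0,0],"turn":[0,0,0.5],"gripper":-1},
    {"xyz":[0,0,-0.0025],"turn":[0,0,0.5],"gripper":-1},
    {"xyz":[0,0,-0.0025],"turn":[0,0,0.5],"gripper":-1},
    {"xyz":[0,0,-0.0025],"turn":[0,0,0.5],"gripper":-1},
    {"xyz":[0,0,-0.0025],"turn":[0,0,0.5],"gripper":-1},
    {"xyz":[0,0,-0.0025],"turn":[0,0,0.5],"gripper":-1}
  ]
}}

```text
time_s: 7.32
position: [0.6481, -0.0728, 0.0661]
tool_rot: [[0.295, 0.955, 0.002], [0.955, -0.295, 0.001], [0.002, 0.001, -1.0]]
ft_force: [0.0, 5.6, 5.1]
grip_width: 0.0425
```

```bash
python3 st.py
```

```text
t 7.32 p [ 0.6481 -0.0728  0.0661] F [0.  5.6 5.1] M [1.042 0.086 0.466] w 0.0425 head 72.84 q [-16.8  41.4  70.8   0.1  67.7 -89.7]
Ftool [ 5.4 -1.6 -5.1]
```

Call:
{"fn": "step_arm", "kwargs": {
  "steps": [
    {"xyz":[0,0,-0.0025],"turn":[0,0,0.5],"gripper":-1},
    {"xyz":[0,0,-0.0025],"turn":[0,0,0.5],"gripper":-1},
    {"xyz":[0,0,-0.0025],"turn":[0,0,0.5],"gripper":-1},
    {"xyz":[0,0,-0.0025],"turn":[0,0,0.5],"gripper":-1},
    {"xyz":[0,0,-0.0025],"turn":[0,0,0.5],"gripper":-1},
    {"xyz":[0,0,-0.0025],"turn":[0,0,0.5],"gripper":-1},
    {"xyz":[0,0,-0.0025],"turn":[0,0,0.5],"gripper":-1},
    {"xyz":[0,0,-0.0025],"turn":[0,0,0.5],"gripper":-1},
    {"xyz":[0,0,-0.0025],"turn":[0,0,0.5],"gripper":-1},
    {"xyz":[0,0,-0.0025],"turn":[0,0,0.5],"gripper":-1}
  ]
}}

```text
time_s: 8.15
position: [0.6485, -0.0721, 0.0671]
tool_rot: [[0.644, 0.765, 0.003], [0.765, -0.644, 0.002], [0.003, 0.0, -1.0]]
ft_force: [1.4, 9.4, 5.1]
grip_width: 0.0433
```

```bash
python3 st.py
```

```text
t 8.15 p [ 0.6485 -0.0721  0.0671] F [1.4 9.4 5.1] M [ 1.552 -0.293  0.461] w 0.0433 head 49.93 q [-16.8  41.4  70.7   0.2  67.8 -66.8]
Ftool [ 8.1 -4.9 -5.1]
```

Call:
{"fn": "step_arm", "kwargs": {
  "steps": [
    {"xyz":[0.02,-0.014,-0.01],"turn":[0,0,0],"gripper":-1},
    {"xyz":[0.02,-0.014,-0.01],"turn":[0,0,0],"gripper":-1},
    {"xyz":[0,0,-0.0025],"turn":[0,0,0.5],"gripper":-1},
    {"xyz":[0,0,-0.0025],"turn":[0,0,0.5],"gripper":-1},
    {"xyz":[0,0,-0.0025],"turn":[0,0,0.5],"gripper":-1},
    {"xyz":[0,0,-0.0025],"turn":[0,0,0.5],"gripper":-1},
    {"xyz":[0,0,-0.0025],"turn":[0,0,0.5],"gripper":-1},
    {"xyz":[0,0,-0.0025],"turn":[0,0,0.5],"gripper":-1},
    {"xyz":[0,0,-0.0025],"turn":[0,0,0.5],"gripper":-1},
    {"xyz":[0,0,-0.0025],"turn":[0,0,0.5],"gripper":-1},
    {"xyz":[0,0,-0.0025],"turn":[0,0,0.5],"gripper":-1},
    {"xyz":[0,0,-0.0025],"turn":[0,0,0.5],"gripper":-1},
    {"xyz":[0,0,-0.0025],"turn":[0,0,0.5],"gripper":-1},
    {"xyz":[0,0,-0.0025],"turn":[0,0,0.5],"gripper":-1},
    {"xyz":[0,0,-0.0025],"turn":[0,0,0.5],"gripper":-1},
    {"xyz":[0,0,-0.0025],"turn":[0,0,0.5],"gripper":-1},
    {"xyz":[0,0,-0.0025],"turn":[0,0,0.5],"gripper":-1}
  ]
}}

```text
time_s: 9.57
position: [0.6494, -0.0712, 0.0688]
tool_rot: [[0.963, 0.268, 0.004], [0.268, -0.963, 0.001], [0.004, 0.0, -1.0]]
ft_force: [7.4, 4.9, -0.5]
grip_width: 0.0426
```

```bash
python3 st.py
```

```text
t 9.57 p [ 0.6494 -0.0712  0.0688] F [ 7.4  4.9 -0.5] M [ 1.037 -1.13   0.427] w 0.0426 head 15.53 q [-16.7  41.3  70.6   0.1  67.9 -32.2]
Ftool [ 8.5 -2.8  0.5]
```

Call:
{"fn": "step_arm", "kwargs": {
  "steps": [
    {"xyz":[0.03,-0.012,0],"turn":[0,0,0],"gripper":-1},
    {"xyz":[0,0,-0.0025],"turn":[0,0,0.5],"gripper":-1},
    {"xyz":[0,0,-0.0025],"turn":[0,0,0.5],"gripper":-1},
    {"xyz":[0,0,-0.0025],"turn":[0,0,0.5],"gripper":-1},
    {"xyz":[0,0,-0.0025],"turn":[0,0,0.5],"gripper":-1},
    {"xyz":[0,0,-0.0025],"turn":[0,0,0.5],"gripper":-1},
    {"xyz":[0,0,-0.0025],"turn":[0,0,0.5],"gripper":-1},
    {"xyz":[0,0,-0.0025],"turn":[0,0,0.5],"gripper":-1},
    {"xyz":[0,0,-0.0025],"turn":[0,0,0.5],"gripper":-1},
    {"xyz":[0,0,-0.0025],"turn":[0,0,0.5],"gripper":-1},
    {"xyz":[0,0,-0.0025],"turn":[0,0,0.5],"gripper":-1},
    {"xyz":[0,0,-0.0025],"turn":[0,0,0.5],"gripper":-1},
    {"xyz":[0,0,-0.0025],"turn":[0,0,0.5],"gripper":-1},
    {"xyz":[0,0,-0.0025],"turn":[0,0,0.5],"gripper":-1},
    {"xyz":[0,0,-0.0025],"turn":[0,0,0.5],"gripper":-1},
    {"xyz":[0,0,-0.0025],"turn":[0,0,0.5],"gripper":-1},
    {"xyz":[0,0,-0.0025],"turn":[0,0,0.5],"gripper":-1}
  ]
}}

```text
time_s: 10.98
position: [0.6508, -0.0711, 0.0705]
tool_rot: [[0.933, -0.361, 0.005], [-0.361, -0.933, -0.0], [0.005, -0.002, -1.0]]
ft_force: [8.8, 3.2, -1.3]
grip_width: 0.0428
```

```bash
python3 st.py
```

```text
t 10.98 p [ 0.6508 -0.0711  0.0705] F [ 8.8  3.2 -1.3] M [ 0.554 -1.41   0.419] w 0.0428 head -21.13 q [-16.6  41.3  70.3   0.1  68.1   4.5]
Ftool [ 7.  -6.2  1.3]
```

Call:
{"fn": "step_arm", "kwargs": {
  "steps": [
    {"xyz":[0.03,-0.025,0],"turn":[0,0,0],"gripper":-1},
    {"xyz":[0,0,-0.002],"turn":[0,0,0.4],"gripper":-1},
    {"xyz":[0,0,-0.002],"turn":[0,0,0.4],"gripper":-1},
    {"xyz":[0,0,-0.002],"turn":[0,0,0.4],"gripper":-1},
    {"xyz":[0,0,-0.002],"turn":[0,0,0.4],"gripper":-1},
    {"xyz":[0,0,-0.002],"turn":[0,0,0.4],"gripper":-1},
    {"xyz":[0,0,-0.002],"turn":[0,0,0.4],"gripper":-1},
    {"xyz":[0,0,-0.002],"turn":[0,0,0.4],"gripper":-1},
    {"xyz":[0,0,-0.002],"turn":[0,0,0.4],"gripper":-1}
  ]
}}

```text
time_s: 11.73
position: [0.6514, -0.0712, 0.071]
tool_rot: [[0.811, -0.585, 0.003], [-0.585, -0.811, -0.001], [0.003, -0.001, -1.0]]
ft_force: [4.2, 0.7, 0.5]
grip_width: 0.0428
```

```bash
python3 st.py
```

```text
t 11.73 p [ 0.6514 -0.0712  0.071 ] F [4.2 0.7 0.5] M [ 0.043 -0.754  0.477] w 0.0428 head -35.77 q [-16.6  41.3  70.   -0.   68.4  19.2]
Ftool [ 3.  -3.  -0.5]
```

Call:
{"fn": "step_arm", "kwargs": {
  "steps": [
    {"xyz":[0,0,-0.001],"turn":[0,0,0.25],"gripper":-1},
    {"xyz":[0,0,-0.001],"turn":[0,0,0.25],"gripper":-1},
    {"xyz":[0,0,-0.001],"turn":[0,0,0.25],"gripper":-1}
  ]
}}

```text
time_s: 11.98
position: [0.6515, -0.0713, 0.0712]
tool_rot: [[0.775, -0.632, 0.003], [-0.632, -0.775, -0.001], [0.003, -0.001, -1.0]]
ft_force: [5.7, -0.1, 1.2]
grip_width: 0.0429
```

```bash
python3 st.py
```

```text
t 11.98 p [ 0.6515 -0.0713  0.0712] F [ 5.7 -0.1  1.2] M [-0.031 -0.895  0.423] w 0.0429 head -39.19 q [-16.6  41.3  70.   -0.   68.4  22.6]
Ftool [ 4.4 -3.5 -1.1]
```

Call:
{"fn": "step_arm", "kwargs": {
  "steps": [
    {"xyz":[0,0,-0.001],"turn":[0,0,0.25],"gripper":-1},
    {"xyz":[0,0,-0.001],"turn":[0,0,0.25],"gripper":-1},
    {"xyz":[0,0,-0.001],"turn":[0,0,0.25],"gripper":-1}
  ]
}}

```text
time_s: 12.23
position: [0.6516, -0.0714, 0.0713]
tool_rot: [[0.736, -0.677, 0.004], [-0.677, -0.736, -0.001], [0.004, -0.001, -1.0]]
ft_force: [6.2, -0.3, -0.0]
grip_width: 0.0432
```

```bash
python3 st.py
```

```text
t 12.23 p [ 0.6516 -0.0714  0.0713] F [ 6.2 -0.3 -0. ] M [-0.109 -0.968  0.376] w 0.0432 head -42.63 q [-16.6  41.3  70.   -0.   68.5  26.1]
Ftool [ 4.8 -3.9  0.1]
```

Call:
{"fn": "step_arm", "kwargs": {
  "steps": [
    {"xyz":[0,0,-0.001],"turn":[0,0,0.25],"gripper":-1},
    {"xyz":[0,0,-0.001],"turn":[0,0,0.25],"gripper":-1},
    {"xyz":[0,0,-0.001],"turn":[0,0,0.25],"gripper":-1}
  ]
}}

```text
time_s: 12.48
position: [0.6517, -0.0714, 0.0715]
tool_rot: [[0.694, -0.72, 0.004], [-0.72, -0.694, -0.002], [0.004, -0.002, -1.0]]
ft_force: [6.5, -1.0, 1.1]
grip_width: 0.0434
```

```bash
python3 st.py
```

```text
t 12.48 p [ 0.6517 -0.0714  0.0715] F [ 6.5 -1.   1.1] M [-0.179 -1.036  0.346] w 0.0434 head -46.06 q [-16.6  41.3  70.   -0.   68.5  29.5]
Ftool [ 5.2 -4.  -1.1]
```

Call:
{"fn": "step_arm", "kwargs": {
  "steps": [
    {"xyz":[0,0,0],"turn":[0,0,0],"gripper":-1}
  ]
}}

```text
time_s: 12.57
position: [0.6517, -0.0714, 0.0715]
tool_rot: [[0.694, -0.72, 0.004], [-0.72, -0.694, -0.002], [0.004, -0.002, -1.0]]
ft_force: [6.8, -1.4, 1.2]
grip_width: 0.0429
```

```bash
python3 st.py
```

```text
t 12.57 p [ 0.6517 -0.0714  0.0715] F [ 6.8 -1.4  1.2] M [-0.094 -0.948  0.367] w 0.0429 head -46.07 q [-16.6  41.3  70.   -0.   68.5  29.5]
Ftool [ 5.7 -3.9 -1.2]
```

Call:
{"fn": "step_arm", "kwargs": {
  "steps": [
    {"xyz":[0,0,-0.001],"turn":[0,0,0.25],"gripper":-1},
    {"xyz":[0,0,-0.001],"turn":[0,0,0.25],"gripper":-1},
    {"xyz":[0,0,-0.001],"turn":[0,0,0.25],"gripper":-1}
  ]
}}

```text
time_s: 12.82
position: [0.6518, -0.0715, 0.0717]
tool_rot: [[0.649, -0.76, 0.004], [-0.76, -0.649, -0.002], [0.004, -0.002, -1.0]]
ft_force: [7.2, -1.9, 0.8]
grip_width: 0.0428
```

```bash
python3 st.py
```

```text
t 12.82 p [ 0.6518 -0.0715  0.0717] F [ 7.2 -1.9  0.8] M [-0.191 -1.068  0.377] w 0.0428 head -49.51 q [-16.6  41.3  70.   -0.   68.5  32.9]
Ftool [ 6.1 -4.2 -0.8]
```

Call:
{"fn": "step_arm", "kwargs": {
  "steps": [
    {"xyz":[0,0,-0.001],"turn":[0,0,0.25],"gripper":-1},
    {"xyz":[0,0,-0.001],"turn":[0,0,0.25],"gripper":-1},
    {"xyz":[0,0,-0.001],"turn":[0,0,0.25],"gripper":-1}
  ]
}}

```text
time_s: 13.07
position: [0.6519, -0.0716, 0.0718]
tool_rot: [[0.603, -0.798, 0.004], [-0.798, -0.603, -0.002], [0.004, -0.002, -1.0]]
ft_force: [7.0, -2.0, 0.5]
grip_width: 0.043
```

```bash
python3 st.py
```

```text
t 13.07 p [ 0.6519 -0.0716  0.0718] F [ 7.  -2.   0.5] M [-0.309 -1.133  0.424] w 0.043 head -52.94 q [-16.6  41.3  70.   -0.   68.5  36.4]
Ftool [ 5.8 -4.4 -0.5]
```

Call:
{"fn": "step_arm", "kwargs": {
  "steps": [
    {"xyz":[0,0,-0.001],"turn":[0,0,0.25],"gripper":-1},
    {"xyz":[0,0,-0.001],"turn":[0,0,0.25],"gripper":-1},
    {"xyz":[0,0,-0.001],"turn":[0,0,0.25],"gripper":-1}
  ]
}}

```text
time_s: 13.32
position: [0.6519, -0.0717, 0.072]
tool_rot: [[0.554, -0.833, 0.004], [-0.833, -0.554, -0.002], [0.004, -0.003, -1.0]]
ft_force: [7.9, -1.2, -0.0]
grip_width: 0.043
```

```bash
python3 st.py
```

```text
t 13.32 p [ 0.6519 -0.0717  0.072 ] F [ 7.9 -1.2 -0. ] M [-0.325 -1.173  0.419] w 0.043 head -56.38 q [-16.6  41.3  69.9  -0.   68.5  39.8]
Ftool [ 5.4 -5.9  0.1]
```

Call:
{"fn": "step_arm", "kwargs": {
  "steps": [
    {"xyz":[0,0,-0.001],"turn":[0,0,0.25],"gripper":-1},
    {"xyz":[0,0,-0.001],"turn":[0,0,0.25],"gripper":-1},
    {"xyz":[0,0,-0.001],"turn":[0,0,0.25],"gripper":-1}
  ]
}}

```text
time_s: 13.57
position: [0.652, -0.0718, 0.072]
tool_rot: [[0.503, -0.864, 0.005], [-0.864, -0.503, -0.002], [0.004, -0.003, -1.0]]
ft_force: [7.3, -2.7, -0.8]
grip_width: 0.0428
```

```bash
python3 st.py
```

```text
t 13.57 p [ 0.652  -0.0718  0.072 ] F [ 7.3 -2.7 -0.8] M [-0.404 -1.288  0.581] w 0.0428 head -59.81 q [-16.6  41.3  69.9  -0.1  68.5  43.2]
Ftool [ 6.  -5.   0.9]
```

Call:
{"fn": "step_arm", "kwargs": {
  "steps": [
    {"xyz":[0,0,0],"turn":[0,0,0],"gripper":-1}
  ]
}}

```text
time_s: 13.65
position: [0.652, -0.0718, 0.072]
tool_rot: [[0.503, -0.864, 0.005], [-0.864, -0.503, -0.002], [0.004, -0.003, -1.0]]
ft_force: [7.4, -2.0, 0.1]
grip_width: 0.0427
```

```bash
python3 st.py
```

```text
t 13.65 p [ 0.652  -0.0718  0.072 ] F [ 7.4 -2.   0.1] M [-0.395 -1.272  0.56 ] w 0.0427 head -59.81 q [-16.6  41.3  69.9  -0.1  68.5  43.2]
Ftool [ 5.5 -5.4 -0.1]
```

Call:
{"fn": "step_arm", "kwargs": {
  "steps": [
    {"xyz":[0,0,0],"turn":[0,0,0],"gripper":-1},
    {"xyz":[0,0,0],"turn":[0,0,0],"gripper":-1},
    {"xyz":[0,0,0],"turn":[0,0,-0.6],"gripper":-1},
    {"xyz":[0,0,0],"turn":[0,0,-0.6],"gripper":-1},
    {"xyz":[0,0,0],"turn":[0,0,-0.6],"gripper":-1},
    {"xyz":[0,0,0],"turn":[0,0,0],"gripper":0.25},
    {"xyz":[0,0,0],"turn":[0,0,0],"gripper":0.25},
    {"xyz":[0,0,0],"turn":[0,0,0],"gripper":0.25},
    {"xyz":[0,0,0],"turn":[0,0,0],"gripper":0.25},
    {"xyz":[0,0,0],"turn":[0,0,0],"gripper":0.25}
  ]
}}

```text
time_s: 14.48
position: [0.6502, -0.0707, 0.0711]
tool_rot: [[0.621, -0.784, -0.001], [-0.784, -0.621, 0.0], [-0.001, 0.0, -1.0]]
ft_force: [-1.0, 0.4, -0.2]
grip_width: 0.0534
```

```bash
python3 st.py
```

```text
t 14.48 p [ 0.6502 -0.0707  0.0711] F [-1.   0.4 -0.2] M [-0.014  0.039  0.026] w 0.0534 head -51.59 q [-16.6  41.3  70.1  -0.   68.6  35. ]
Ftool [-0.9  0.5  0.2]
```

Call:
{"fn": "step_arm", "kwargs": {
  "steps": [
    {"xyz":[0,0,-0.2],"turn":[0,0,0],"gripper":0.25},
    {"xyz":[0,0,-0.5],"turn":[0,0,0],"gripper":0.25},
    {"xyz":[0,0,-0.5],"turn":[0,0,0],"gripper":0.25},
    {"xyz":[0,0,-0.5],"turn":[0,0,0],"gripper":0.25},
    {"xyz":[0,0,-0.5],"turn":[0,0,0],"gripper":0.25},
    {"xyz":[0,0,-0.3],"turn":[0,0,0],"gripper":0.25},
    {"xyz":[0,0,0],"turn":[0,0,0.9],"gripper":0.25},
    {"xyz":[0,0,0],"turn":[0,0,0.9],"gripper":0.25},
    {"xyz":[0,0,0],"turn":[0,0,0.9],"gripper":0.25},
    {"xyz":[0,0,0],"turn":[0,0,0.9],"gripper":0.25},
    {"xyz":[0,0,0],"turn":[0,0,0.9],"gripper":0.25},
    {"xyz":[0,0,0],"turn":[0,0,0.9],"gripper":0.25},
    {"xyz":[0,0,0],"turn":[0,0,0.9],"gripper":0.25},
    {"xyz":[0,0,0],"turn":[0,0,0.9],"gripper":0.25},
    {"xyz":[0,0,0],"turn":[0,0,0.9],"gripper":0.25},
    {"xyz":[0,0,0],"turn":[0,0,0.9],"gripper":0.25},
    {"xyz":[0,0,0],"turn":[0,0,0.9],"gripper":0.25},
    {"xyz":[0,0,0],"turn":[0,0,0.9],"gripper":0.25},
    {"xyz":[0,0,0],"turn":[0,0,0.9],"gripper":0.25},
    {"xyz":[0,0,0],"turn":[0,0,0.9],"gripper":0.25}
  ]
}}

```text
time_s: 16.15
position: [0.6504, -0.0707, 0.1719]
tool_rot: [[-0.334, -0.942, 0.0], [-0.942, 0.334, -0.0], [0.0, -0.0, -1.0]]
ft_force: [1.1, -0.5, -0.3]
grip_width: 0.0534
```

```bash
python3 st.py
python3 - <<'E'
from h import *
im,d,P=snap('side')
cv2.imwrite('pics/b.png',cv2.resize(im[90:210,190:330],None,fx=4,fy=4)[...,::-1])
for k,s,c in comps(yel(im),20):
    Q=P[k];print('yel',s.tolist(),c.round(1),np.percentile(Q[:,2],[50,90]).round(4))
for k,s,c in comps(blu(im),20): print('finside',s.tolist(), c,ray('side',(c[0],s[1]+1.5),.07).round(4))
E
```

```text
t 16.15 p [ 0.6504 -0.0707  0.1719] F [ 1.1 -0.5 -0.3] M [ 0.021  0.031 -0.058] w 0.0534 head -109.53 q [-16.6  35.6  63.3  -0.   81.   93. ]
Ftool [ 0.1 -1.2  0.3]
yel [251, 185, 16, 8, 103] [258.4 188.5] [0.0747 0.0762]
yel [295, 188, 12, 15, 68] [300.2 194. ] [0.0499 0.0548]
finside [235, 152, 8, 11, 51] [238.84313725 155.70588235] [ 0.5948 -0.0482  0.07  ]
finside [229, 187, 9, 3, 21] [232.95238095 187.80952381] [ 0.4948 -0.2241  0.07  ]
```

View pics/b.png

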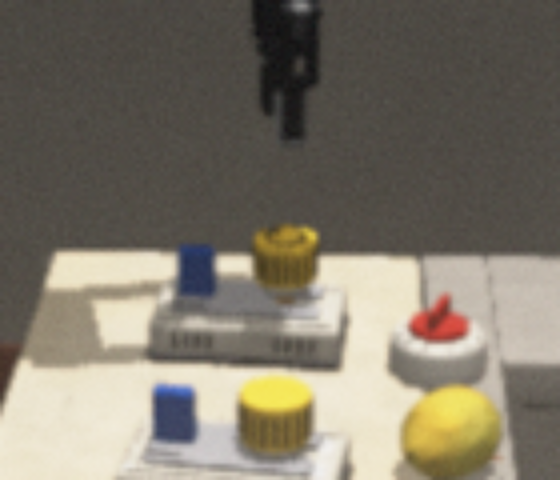

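Call:
{"fn": "step_arm", "kwargs": {
  "steps": [
    {"xyz":[0,0,0],"turn":[0,0,1],"gripper":0.25},
    {"xyz":[0,0,0],"turn":[0,0,1],"gripper":0.25},
    {"xyz":[0,0,0],"turn":[0,0,1],"gripper":0.25},
    {"xyz":[0.02,0.5,0],"turn":[0,0,0.05],"gripper":0.25},
    {"xyz":[0.02,0.5,0],"turn":[0,0,0],"gripper":0.25},
    {"xyz":[0.015,0.475,0],"turn":[0,0,0],"gripper":0.25},
    {"xyz":[0,0,0.5],"turn":[0,0,0],"gripper":0.25},
    {"xyz":[0,0,0.5],"turn":[0,0,0],"gripper":0.25},
    {"xyz":[0,0,0.5],"turn":[0,0,0],"gripper":0.25},
    {"xyz":[0,0,0.5],"turn":[0,0,0],"gripper":0.25},
    {"xyz":[0,0,0.5],"turn":[0,0,0],"gripper":0.25},
    {"xyz":[0,0,0.3],"turn":[0,0,0],"gripper":0.25},
    {"xyz":[0,0,0],"turn":[0,0,0],"gripper":0.25},
    {"xyz":[0,0,0],"turn":[0,0,0],"gripper":0.25}
  ]
}}

```text
time_s: 17.37
position: [0.5999, -0.0403, 0.0595]
tool_rot: [[-0.548, -0.836, -0.0], [-0.836, 0.548, 0.0], [0.0, 0.0, -1.0]]
ft_force: [0.6, -0.0, 0.1]
grip_width: 0.0533
```

```bash
python3 st.py
python3 - <<'E'
from h import *
im,d,P=snap('side')
cv2.imwrite('pics/b2.png',cv2.resize(im[90:210,190:330],None,fx=4,fy=4)[...,::-1])
E
```

```text
t 17.37 p [ 0.5999 -0.0403  0.0595] F [ 0.6 -0.   0.1] M [ 0.005 -0.015 -0.017] w 0.0533 head -123.25 q [-15.1  37.8  80.4  -0.   61.8 108.1]
Ftool [-0.3 -0.5 -0.1]
```

View pics/b2.png

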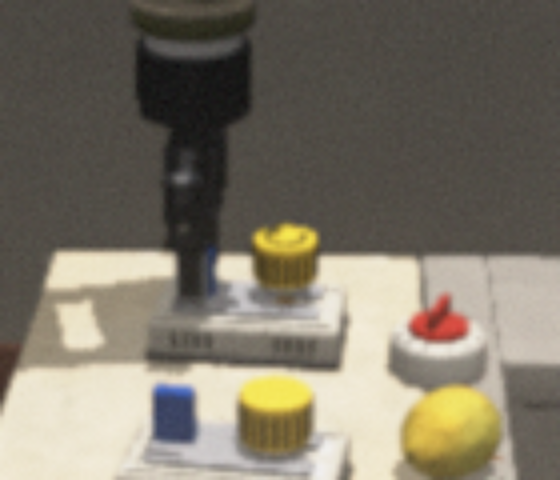

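Call:
{"fn": "step_arm", "kwargs": {
  "squeeze": 25,
  "steps": [
    {"xyz":[0,0,0],"turn":[0,0,0],"gripper":0},
    {"xyz":[0,0,0],"turn":[0,0,0],"gripper":-0.2},
    {"xyz":[0,0,0],"turn":[0,0,0],"gripper":-0.4},
    {"xyz":[0,0,0],"turn":[0,0,0],"gripper":-0.55},
    {"xyz":[0,0,0],"turn":[0,0,0],"gripper":-0.7},
    {"xyz":[0,0,0],"turn":[0,0,0],"gripper":-0.8},
    {"xyz":[0,0,0],"turn":[0,0,0],"gripper":-1},
    {"xyz":[0,0,0],"turn":[0,0,0],"gripper":-1},
    {"xyz":[0,0,0],"turn":[0,0,0],"gripper":-1}
  ]
}}

```text
time_s: 18.17
position: [0.6001, -0.0402, 0.0596]
tool_rot: [[-0.549, -0.836, 0.001], [-0.836, 0.549, -0.0], [-0.0, -0.001, -1.0]]
ft_force: [-0.1, 1.1, 5.4]
grip_width: 0.0119
```

```bash
python3 st.py
```

```text
t 18.17 p [ 0.6001 -0.0402  0.0596] F [-0.1  1.1  5.4] M [0.255 0.039 0.025] w 0.0119 head -123.3 q [-15.1  37.8  80.4   0.   61.8 108.2]
Ftool [-0.8  0.7 -5.4]
```

Call:
{"fn": "step_arm", "kwargs": {
  "squeeze": 80,
  "steps": [
    {"xyz":[0,0,0],"turn":[0,0,0],"gripper":-1},
    {"xyz":[0,0,0],"turn":[0,0,0],"gripper":-1},
    {"xyz":[0,0,0],"turn":[0,0,0],"gripper":-1},
    {"xyz":[0,0,-0.025],"turn":[0,0,0],"gripper":-1},
    {"xyz":[0,0,-0.025],"turn":[0,0,0],"gripper":-1},
    {"xyz":[0,0,-0.025],"turn":[0,0,0],"gripper":-1},
    {"xyz":[0,0,-0.025],"turn":[0,0,0],"gripper":-1},
    {"xyz":[0,0,-0.025],"turn":[0,0,0],"gripper":-1},
    {"xyz":[0,0,0],"turn":[0,0,0],"gripper":-1}
  ]
}}

```text
time_s: 18.92
position: [0.5999, -0.0403, 0.0643]
tool_rot: [[-0.549, -0.836, -0.0], [-0.836, 0.549, -0.0], [0.0, 0.0, -1.0]]
ft_force: [0.2, 0.1, -2.1]
grip_width: 0.0103
```

```bash
python3 st.py
python3 - <<'E'
from h import *
im,d,P=snap('side')
cv2.imwrite('pics/b3.png',cv2.resize(im[135:190,215:310],None,fx=8,fy=8,interpolation=cv2.INTER_CUBIC)[...,::-1])
E
```

```text
t 18.92 p [ 0.5999 -0.0403  0.0643] F [ 0.2  0.1 -2.1] M [ 0.    -0.013  0.005] w 0.0103 head -123.3 q [-15.1  37.4  80.2  -0.   62.4 108.2]
Ftool [-0.2 -0.1  2.1]
```

View pics/b3.png

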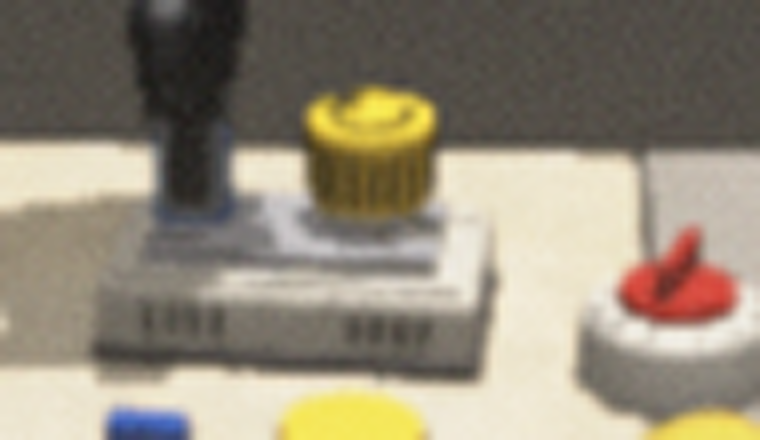

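Call:
{"fn": "step_arm", "kwargs": {
  "steps": [
    {"xyz":[0,0.1,0],"turn":[0,0,0],"gripper":-1},
    {"xyz":[0,0.1,0],"turn":[0,0,0],"gripper":-1},
    {"xyz":[0,0.1,0],"turn":[0,0,0],"gripper":-1},
    {"xyz":[0,0.1,0],"turn":[0,0,0],"gripper":-1}
  ]
}}

```text
time_s: 19.3
position: [0.586, -0.0311, 0.0642]
tool_rot: [[-0.549, -0.836, -0.0], [-0.836, 0.549, 0.0], [0.0, 0.0, -1.0]]
ft_force: [0.1, -0.2, -0.9]
grip_width: 0.0107
```

```bash
python3 st.py
```

```text
t 19.3 p [ 0.586  -0.0311  0.0642] F [ 0.1 -0.2 -0.9] M [ 0.005  0.063 -0.037] w 0.0107 head -123.3 q [-14.6  36.3  82.7   0.   61.  108.7]
Ftool [ 0.1 -0.2  0.9]
```

Call:
{"fn": "step_arm", "kwargs": {
  "steps": [
    {"xyz":[0,0.15,0],"turn":[0,0,0],"gripper":-1},
    {"xyz":[0,0.15,0],"turn":[0,0,0],"gripper":-1},
    {"xyz":[0,0.15,0],"turn":[0,0,0],"gripper":-1},
    {"xyz":[0,0.15,0],"turn":[0,0,0],"gripper":-1},
    {"xyz":[0,0.15,0],"turn":[0,0,0],"gripper":-1},
    {"xyz":[0,0.15,0],"turn":[0,0,0],"gripper":-1},
    {"xyz":[0,0.15,0],"turn":[0,0,0],"gripper":-1},
    {"xyz":[0,0.15,0],"turn":[0,0,0],"gripper":-1},
    {"xyz":[0,0.15,0],"turn":[0,0,0],"gripper":-1},
    {"xyz":[0,0.15,0],"turn":[0,0,0],"gripper":-1},
    {"xyz":[0,0.15,0],"turn":[0,0,0],"gripper":-1},
    {"xyz":[0,0.15,0],"turn":[0,0,0],"gripper":-1},
    {"xyz":[0,0,-0.25],"turn":[0,0,0],"gripper":-1},
    {"xyz":[0,0,-0.4],"turn":[0,0,0],"gripper":-1},
    {"xyz":[0,0,-0.5],"turn":[0,0,0],"gripper":-1},
    {"xyz":[0,0,-0.5],"turn":[0,0,0],"gripper":-1},
    {"xyz":[0,0,-0.5],"turn":[0,0,0],"gripper":-1},
    {"xyz":[0,0,-0.4],"turn":[0,0,0],"gripper":-1},
    {"xyz":[0,0,0],"turn":[0,0,0],"gripper":-1}
  ]
}}

```text
time_s: 20.88
position: [0.5277, 0.0078, 0.1699]
tool_rot: [[-0.549, -0.836, 0.007], [-0.836, 0.549, -0.001], [-0.002, -0.006, -1.0]]
ft_force: [-0.1, 0.5, -1.9]
grip_width: 0.011
```

```bash
python3 st.py
```

```text
t 20.88 p [0.5277 0.0078 0.1699] F [-0.1  0.5 -1.9] M [-0.022 -0.003  0.001] w 0.011 head -123.29 q [-12.   23.7  85.6  -0.   70.3 111.3]
Ftool [-0.4  0.4  1.9]
```

Call:
{"fn": "step_arm", "kwargs": {
  "steps": [
    {"xyz":[0.25,-0.075,0],"turn":[0,0,0],"gripper":-1},
    {"xyz":[0.53,-0.157,0],"turn":[0,0,0],"gripper":-1},
    {"xyz":[0.53,-0.157,0],"turn":[0,0,0],"gripper":-1},
    {"xyz":[0.53,-0.157,0],"turn":[0,0,0],"gripper":-1},
    {"xyz":[0.53,-0.157,0],"turn":[0,0,0],"gripper":-1},
    {"xyz":[0.53,-0.157,0],"turn":[0,0,0],"gripper":-1},
    {"xyz":[0.53,-0.157,0],"turn":[0,0,0],"gripper":-1},
    {"xyz":[0.53,-0.157,0],"turn":[0,0,0],"gripper":-1},
    {"xyz":[0.53,-0.157,0],"turn":[0,0,0],"gripper":-1},
    {"xyz":[0.53,-0.157,0],"turn":[0,0,0],"gripper":-1},
    {"xyz":[0.53,-0.157,0],"turn":[0,0,0],"gripper":-1},
    {"xyz":[0.53,-0.157,0],"turn":[0,0,0],"gripper":-1},
    {"xyz":[0.53,-0.157,0],"turn":[0,0,0],"gripper":-1},
    {"xyz":[0.53,-0.157,0],"turn":[0,0,0],"gripper":-1},
    {"xyz":[0.53,-0.157,0],"turn":[0,0,0],"gripper":-1},
    {"xyz":[0.53,-0.157,0],"turn":[0,0,0],"gripper":-1},
    {"xyz":[0.53,-0.157,0],"turn":[0,0,0],"gripper":-1},
    {"xyz":[0.53,-0.157,0],"turn":[0,0,0],"gripper":-1},
    {"xyz":[0.53,-0.157,0],"turn":[0,0,0],"gripper":-1},
    {"xyz":[0.02,-0.01,0],"turn":[0,0,0],"gripper":-1}
  ]
}}

```text
time_s: 22.55
position: [0.4062, -0.3872, 0.1646]
tool_rot: [[-0.552, -0.834, -0.002], [-0.834, 0.552, 0.0], [0.0, 0.002, -1.0]]
ft_force: [0.0, 0.1, -2.1]
grip_width: 0.0104
```

Call:
{"fn": "step_arm", "kwargs": {
  "steps": [
    {"xyz":[0,0,0.4],"turn":[0,0,0],"gripper":-1},
    {"xyz":[0,0,0.5],"turn":[0,0,0],"gripper":-1},
    {"xyz":[0,0,0.4],"turn":[0,0,0],"gripper":-1},
    {"xyz":[0,0,0.3],"turn":[0,0,0],"gripper":-1},
    {"xyz":[0,0,0.15],"turn":[0,0,0],"gripper":-1},
    {"xyz":[0,0,0],"turn":[0,0,0],"gripper":-1}
  ]
}}

```text
time_s: 23.05
position: [0.4074, -0.383, 0.0943]
tool_rot: [[-0.549, -0.836, -0.002], [-0.836, 0.549, 0.003], [-0.002, 0.004, -1.0]]
ft_force: [-1.0, -0.1, -2.7]
grip_width: 0.011
```

```bash
python3 st.py
python3 - <<'E'
from h import *
im,d,P=snap('top');im2,d2,P2=snap('side')
np.savez('pl.npz',P=P,im=im)
a=cv2.resize(im[190:310,280:420],None,fx=2.8,fy=2.8);b=cv2.resize(im2[170:290,170:310],None,fx=2.8,fy=2.8)
cv2.imwrite('pics/d.png',np.hstack([a,b])[...,::-1])
m=(P[...,2]>.012)&(P[...,2]<.024)&(P[...,0]<.6)&(P[...,0]>.3)&(P[...,1]<-.3)&(P[...,1]>-.5)
(cx,cy),r=cv2.minEnclosingCircle((P[m][:,:2]*1000).astype(np.float32));print(cx,cy,r)
E
```

```text
t 23.05 p [ 0.4074 -0.383   0.0943] F [-1.  -0.1 -2.7] M [ 0.029  0.041 -0.003] w 0.011 head -123.3 q [-55.4  31.9  85.6  -0.   62.8  67.9]
Ftool [0.6 0.8 2.7]
450.1694030761719 -426.8553161621094 162.902099609375
```

View pics/d.png

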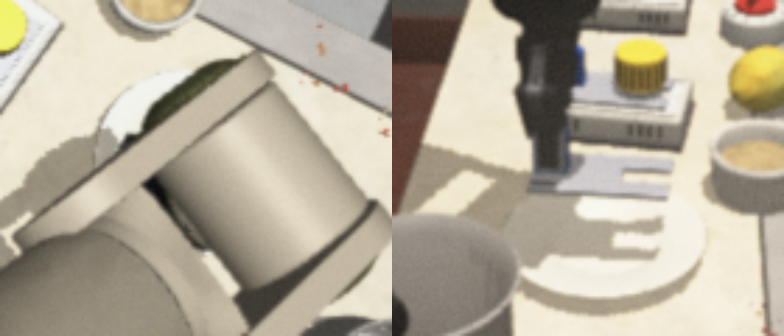

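Call:
{"fn": "step_arm", "kwargs": {
  "steps": [
    {"xyz":[0,0,0.25],"turn":[0,0,0],"gripper":-1},
    {"xyz":[0,0,0.25],"turn":[0,0,0],"gripper":-1},
    {"xyz":[0,0,0.25],"turn":[0,0,0],"gripper":-1},
    {"xyz":[0,0,0.2],"turn":[0,0,0],"gripper":-1},
    {"xyz":[0,0,0.1],"turn":[0,0,0],"gripper":-1},
    {"xyz":[0,0,0.05],"turn":[0,0,0],"gripper":-1},
    {"xyz":[0,0,0],"turn":[0,0,0],"gripper":-1}
  ]
}}

```text
time_s: 23.73
position: [0.4081, -0.3837, 0.0517]
tool_rot: [[-0.549, -0.836, -0.0], [-0.836, 0.549, 0.001], [-0.0, 0.001, -1.0]]
ft_force: [0.1, 0.3, -2.1]
grip_width: 0.0109
```

Call:
{"fn": "step_arm", "kwargs": {
  "steps": [
    {"xyz":[0,0,0.025],"turn":[0,0,0],"gripper":-1},
    {"xyz":[0,0,0.025],"turn":[0,0,0],"gripper":-1},
    {"xyz":[0,0,0.025],"turn":[0,0,0],"gripper":-1},
    {"xyz":[0,0,0],"turn":[0,0,0],"gripper":-1}
  ]
}}

```text
time_s: 24.07
position: [0.4082, -0.3838, 0.0493]
tool_rot: [[-0.549, -0.836, 0.0], [-0.836, 0.549, -0.0], [0.0, -0.0, -1.0]]
ft_force: [-0.3, 0.5, -1.5]
grip_width: 0.0113
```

```bash
python3 st.py
python3 - <<'E'
from h import *
im2,d2,P2=snap('side')
cv2.imwrite('pics/e.png',cv2.resize(im2[200:300,180:310],None,fx=5,fy=5)[...,::-1])
E
```

```text
t 24.07 p [ 0.4082 -0.3838  0.0493] F [-0.3  0.5 -1.5] M [ 0.072  0.004 -0.007] w 0.0113 head -123.3 q [-55.3  35.5  88.   -0.   56.5  68. ]
Ftool [-0.2  0.5  1.5]
```

View pics/e.png

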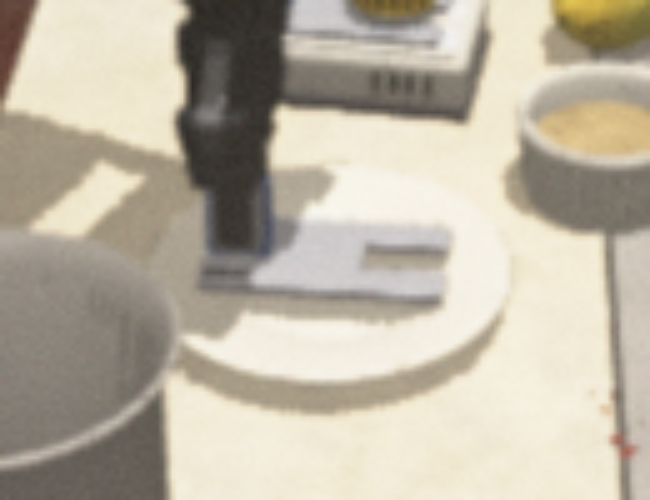

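Call:
{"fn": "step_arm", "kwargs": {
  "steps": [
    {"xyz":[0,0,0.025],"turn":[0,0,0],"gripper":-1},
    {"xyz":[0,0,0.025],"turn":[0,0,0],"gripper":-1},
    {"xyz":[0,0,0.025],"turn":[0,0,0],"gripper":-1},
    {"xyz":[0,0,0],"turn":[0,0,0],"gripper":-1}
  ]
}}

```text
time_s: 24.45
position: [0.4082, -0.3838, 0.046]
tool_rot: [[-0.549, -0.836, -0.0], [-0.836, 0.549, 0.0], [-0.0, 0.0, -1.0]]
ft_force: [-0.3, 0.2, -0.4]
grip_width: 0.0108
```

```bash
python3 st.py
```

```text
t 24.45 p [ 0.4082 -0.3838  0.046 ] F [-0.3  0.2 -0.4] M [-0.037  0.042 -0.   ] w 0.0108 head -123.3 q [-55.3  35.8  88.1   0.   56.1  68. ]
Ftool [0.  0.4 0.4]
```

Call:
{"fn": "step_arm", "kwargs": {
  "steps": [
    {"xyz":[0,0,0.025],"turn":[0,0,0],"gripper":-1},
    {"xyz":[0,0,0.02],"turn":[0,0,0],"gripper":-1},
    {"xyz":[0,0,0],"turn":[0,0,0],"gripper":-1}
  ]
}}

```text
time_s: 24.7
position: [0.4083, -0.384, 0.0456]
tool_rot: [[-0.549, -0.836, 0.0], [-0.836, 0.549, -0.001], [0.0, -0.001, -1.0]]
ft_force: [-3.6, 2.8, 10.2]
grip_width: 0.0105
```

```bash
python3 st.py
```

```text
t 24.7 p [ 0.4083 -0.384   0.0456] F [-3.6  2.8 10.2] M [0.567 0.391 0.077] w 0.0105 head -123.3 q [-55.3  35.8  88.1  -0.   56.   68. ]
Ftool [ -0.3   4.5 -10.2]
```

Call:
{"fn": "step_arm", "kwargs": {
  "squeeze": 20,
  "steps": [
    {"xyz":[0,0,-0.03],"turn":[0,0,0],"gripper":-1},
    {"xyz":[0,0,0],"turn":[0,0,0],"gripper":-0.7},
    {"xyz":[0,0,0],"turn":[0,0,0],"gripper":-0.55},
    {"xyz":[0,0,0],"turn":[0,0,0],"gripper":-0.4},
    {"xyz":[0,0,0],"turn":[0,0,0],"gripper":-0.2},
    {"xyz":[0,0,0],"turn":[0,0,0],"gripper":0},
    {"xyz":[0,0,0],"turn":[0,0,0],"gripper":0},
    {"xyz":[0,0,0],"turn":[0,0,0],"gripper":0},
    {"xyz":[0,0,-0.1],"turn":[0,0,0],"gripper":0},
    {"xyz":[0,0,-0.4],"turn":[0,0,0],"gripper":0},
    {"xyz":[0,0,-0.7],"turn":[0,0,0],"gripper":0},
    {"xyz":[0,0,-0.8],"turn":[0,0,0],"gripper":0},
    {"xyz":[0,0,-0.8],"turn":[0,0,0],"gripper":0},
    {"xyz":[0,0,-0.8],"turn":[0,0,0],"gripper":0},
    {"xyz":[0,0,-0.4],"turn":[0,0,0],"gripper":0},
    {"xyz":[0,0,0],"turn":[0,0,0],"gripper":0}
  ]
}}

```text
time_s: 26.03
position: [0.409, -0.3848, 0.2099]
tool_rot: [[-0.549, -0.836, 0.004], [-0.836, 0.549, -0.006], [0.003, -0.007, -1.0]]
ft_force: [0.1, 0.8, 0.1]
grip_width: 0.0425
```

```bash
python3 st.py
python3 - <<'E'
from h import *
im2,d2,P2=snap('side')
cv2.imwrite('pics/f.png',cv2.resize(im2[135:300,180:330],None,fx=3.6,fy=3.6)[...,::-1])
# dish rim and plate from side depth
R=(P2[...,0]>.33)&(P2[...,0]<.54)&(P2[...,1]<-.3)&(P2[...,1]>-.5)
m=R&(P2[...,2]>.012)&(P2[...,2]<.03)
h=hsv(im2)
(cx,cy),r=cv2.minEnclosingCircle((P2[m][:,:2]*1000).astype(np.float32));print('dish',cx,cy,r)
b=R&blu(im2);print('fin',P2[b].mean(0).round(4),P2[b][:,2].max().round(4),b.sum())
E
```

```text
t 26.03 p [ 0.409  -0.3848  0.2099] F [0.1 0.8 0.1] M [-0.013  0.027  0.003] w 0.0425 head -123.3 q [-55.3  24.6  76.8   0.   78.2  68. ]
Ftool [-0.7  0.3 -0.2]
dish 462.2809753417969 -379.9703063964844 111.07518005371094
fin [ 0.4068 -0.3882  0.0569] 0.0593 30
```

View pics/f.png

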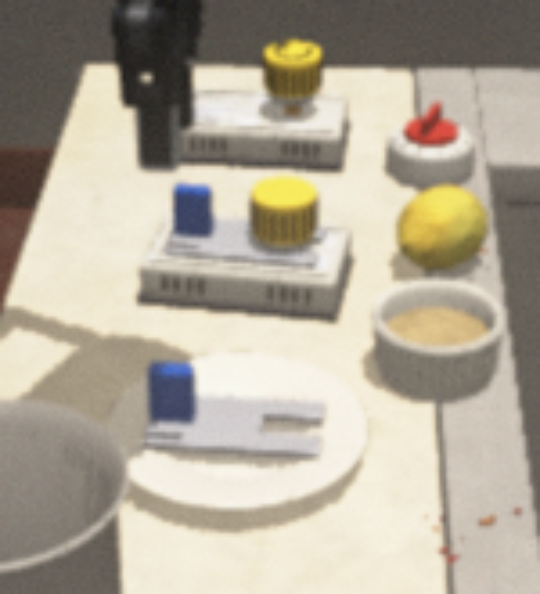

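Run:
```python
from h import *
im,d,P=snap('side')
c=np.array([.4083+.0301,-.384-.0198]);ux=np.array([.836,-.549]);uy=np.array([.549,.836])
l=P[...,:2]-c;x=l@ux;y=l@uy
m=(abs(x+.007)<.02)&(abs(y)<.018)&(P[...,2]>.005)&(P[...,2]<.035)
A=np.c_[P[m][:,:2],np.ones(m.sum())];k=np.linalg.lstsq(A,P[m][:,2],rcond=None)[0]
print('plate top z',np.median(P[m][:,2]).round(4),'tilt',np.hypot(*k[:2]).round(3),m.sum())
g=(P[...,2]>.014)&(P[...,2]<.026)&(np.hypot(*np.moveaxis(l,-1,0))<.09)&(np.hypot(*np.moveaxis(l,-1,0))>.062)
Q=P[g][:,:2];s=np.linalg.lstsq(np.c_[2*Q,np.ones(len(Q))],(Q**2).sum(1),rcond=None)[0];print('dish',s[:2],np.sqrt(s[2]+s[0]**2+s[1]**2),'plate',c,g.sum())
```

```text
plate top z 0.0225 tilt 0.174 233
dish [ 0.43787354 -0.40522325] 0.06885025836206757 plate [ 0.4384 -0.4038] 717
```

Run:
```python
from h import *
Z=[];D=[]
for _ in range(6):
    im,d,P=snap('side');D.append(d)
d=np.median(D,0);P=cloud('side',d)
ux=np.array([.836,-.549]);uy=np.array([.549,.836])
def fit(nm,c,z0,z1,xl,xh):
    l=P[...,:2]-c;x=l@ux;y=l@uy
    m=(x>xl)&(x<xh)&(abs(y)<.021)&(P[...,2]>z0)&(P[...,2]<z1)
    X=x[m];Y=y[m];z=P[m][:,2]
    k=np.linalg.lstsq(np.c_[X,Y,np.ones(m.sum())],z,rcond=None)[0]
    print(nm,'slope x,y',k[:2].round(3),'z',k[2].round(4),'rms',np.std(z-np.c_[X,Y,np.ones(m.sum())]@k).round(4),m.sum())
    for a in np.arange(xl,xh,.01):
        q=(X>=a)&(X<a+.01);print('  ',a.round(3),np.median(z[q]).round(4) if q.any() else None,q.sum())
c=np.array([.4384,-.4038]);fit('plate',c,.005,.04,-.018,.042)
s=np.array([.525,-.2393]);fit('plain',s,.02,.05,-.018,.005)
```

```text
plate slope x,y [-0.079  0.072] z 0.0202 rms 0.0054 412
   -0.018 0.0227 67
   -0.008 0.0225 70
   0.002 0.0225 70
   0.012 0.0219 75
   0.022 0.0219 69
   0.032 0.0219 61
plain slope x,y [0.002 0.009] z 0.037 rms 0.0005 80
   -0.018 0.0369 35
   -0.008 0.0369 37
   0.002 0.0371 8
```

```bash
python3 -c "
from rig import order
print(order.close_job())"
```

```text
the job is handed in; nothing more can be done
None
```

I took the cutter plate off the head with the arrow-marked knob and set it down in the middle of the dish. I then handed the job in at about 26.5 s of the 72 s allowed; no verdict was reported.

- **Knob:** I turned it about 2.7 rad clockwise in one grip. The torque held at about 0.42 N m, then rose to 0.56–0.58 N m, about 0.28–0.29 rad of twist by that reading. That is close under the 0.3 rad limit. I took this as the end stop and eased back before letting go.
- **Plate:** I lifted it 4.7 mm by the fin. No more than about 1 N of side force showed at the lift or at the check 17 mm into the draw. I drew it about 90 mm forwards and lowered it slowly until it touched down with 10 N, then let go.
- **Last checks:**
    - The plate's underside is about 15 mm up.
    - Its estimated centre is within 2 mm of the fitted dish centre.
    - It slopes about 0.015 rad.
    - In the last picture the marked knob is still raised, and the plain head and the bystanders look where they were.
    - The arm is clear at z = 0.21 m.

**Disagreements:**
- The camera put the marked knob 4 mm short in x compared with what I felt in the grip. I went by the grip for both the fin and the dish.
- The first tilt fit of the laid plate gave 0.17 rad because of stray depth points. A strip-by-strip fit with medians showed it flat.

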